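# Layer three discs on a sprung assembly plate and bed the stack

## Robot

A 7-joint arm with a two-finger parallel gripper is mounted at the origin on the work surface. World frame = base frame: x ahead of the robot, y to its left, z up, the work surface at z = 0. Lengths are in mm, angles in rad, forces in N, time in s.
With the tool pointing down it reaches from about 400 to 875 mm from the base axis. Payload 4.4 kg.
Tool frame: the origin (TCP) lies where the fingers leave the gripper's body, on its centre line; the fingertips stand 73 mm ahead of it and the grasp point (between the pads) lies 54 mm ahead of it; z points along the fingers, y is the line along which they close (so a half turn about z gives the same grasp; the last joint's range is limited). The gripper opens to 85 mm and grips with 20 to 120 N. Pads are 22 mm wide; open, the fingers measure 114 mm over their backs; the gripper's body (76 mm by 85 mm) begins 54 mm behind the grasp point. The pads swing forward as they close: fully open they stand 13 mm farther back than shut.
Start: joints at [-1.343, 0.628, 0.038, 1.517, -0.027, 0.996, -0.02], TCP at [188.212, 622.168, 303.913] pointing down, gripper open.
Joint ranges: [-3.06, 3.06], [-0.37, 2.12], [-1.25, 1.32], [0.18, 2.47], [-1.1, 4.24], [0.23, 1.98], [-2.94, 2.94]. Speed limits (rad/s): [2.57, 2.57, 3.14, 3.14, 3.14, 3.14, 3.14].

## Interface

Orientations are given as [roll, pitch, yaw] about the fixed x, y, z axes, in that order (R = Rz(yaw) Ry(pitch) Rx(roll)).
In Python, from cell import ctrl gives the robot as it stands.
- The arm moves only by the tool send_rows, never from a script. Its argument "rows" is a list that holds one entry, the list of rows, each a list of 6 numbers: the shift along the tool's x, y, z in cm, then the turn, a rotation vector about the tool's x, y, z in rad. In form: [[[tx, ty, tz, wx, wy, wz], ...]]. A call has 1 to 10 rows; each row is the pose to reach, as a shift and turn from the pose commanded when the call began, along the tool's axes at that moment; what a row does not reach only later rows make up. A row lasts 1/10 s, in which the tool goes at most 50 mm and 8.59 degrees, less where a joint would pass 70% of its speed; a pose out of reach is approached as far as the arm can. A call with a gripper value outside its range is refused whole. "grip" is the closure in counts, from 0 (fully open) to 255 (shut), set as the call begins (left out, the last holds). The fingers move at their own pace and stop on an object; the grip force is fixed at half the most. Time passes only in rows, so rows that repeat a pose let the fingers close. It gives the time, the measured TCP pose, the force, the opening and the grip force at its end, in the units of the state.
- ctrl.read_state(): the state, without advancing time (a new reading comes with each control period).
- ctrl.get_image(name): name is "scene" or "side" or "wrist"; returns a dict with "pixels" (400x640x3 uint8, red, green, blue), "fx", "fy", "cx", "cy" (pixels), "extrinsics" (4x4, takes a point from camera to world coordinates); the wrist camera has in their place "mount" (4x4, takes a point from camera to tool coordinates, whose origin is the TCP and whose axes are the flange's). Camera axes: x right, y up, looking along -z (the intrinsics and any distortion apply to the point x, -y, -z); pixel columns grow to the right and rows downward; lengths in mm; the calibration is good to about 2 mm. A picture is of the moment at which its call begins: read the wrist's pose just before it. There is no depth.
- ctrl.finish_job(): hands the job in; it is judged then, once.
The state is a dict: "clock": time; "qpos": joint angles; "qd": joint speeds; "tau": joint torques, N m; "eef_pos": TCP position; "tool_rot": TCP orientation; "force": force on the tool from outside, world axes, zero at the start; "torque": the same for the moment, N m; "width": finger opening in mm; "gripper_force": force on a finger pad.
Only numpy, scipy, OpenCV 4.12 (cv2) and the standard library are available. Lean on these libraries where they do the work, as an engineer would, in place of code of your own. Each camera call takes 0.05 s, during which the arm holds its last target. There are 200 camera calls.

## Task

Stack the three aluminium discs flat on the round sprung plate of the assembly fixture: the largest first, the middle-sized one on it, the smallest on top, each set down gently without dropping it and let go, and all centred on the plate. Then bed the stack: push it straight down from the top, gently, until the plate reaches its stop, hold it there a moment, then let it rise again and leave it flat, centred and untouched. Do not knock over or shift the other things on the bench.

Things in the scene. Friction and masses are not known exactly. Their poses are not given: they have to be found in the camera images.
- large_centre (a point): centre, half-way up, of the largest of three plain bare-aluminium flat discs: diameter 62 mm, thickness 14 mm, loose. z is its axis, out of its upper face. At the start it lies on a sloping holder, so z leans 32 degrees from vertical, roughly away from the robot; on the plate z must be vertical. Which size lies in which place varies.
- disc_large: the same largest disc; this origin is the centre of its underside, same axes.
- middle_centre (a point): centre, half-way up, of the middle-sized of three plain bare-aluminium flat discs: diameter 54 mm, thickness 12 mm, loose. z is its axis, out of its upper face. At the start it lies on a sloping holder, so z leans 32 degrees from vertical, roughly away from the robot; on the plate z must be vertical. Which size lies in which place varies.
- disc_middle: the same middle-sized disc; this origin is the centre of its underside, same axes.
- small_centre (a point): centre, half-way up, of the smallest of three plain bare-aluminium flat discs: diameter 46 mm, thickness 12 mm, loose. z is its axis, out of its upper face. At the start it lies on a sloping holder, so z leans 32 degrees from vertical, roughly away from the robot; on the plate z must be vertical. Which size lies in which place varies.
- disc_small: the same smallest disc; this origin is the centre of its underside, same axes.
- holder_large: fixed grey holder under the largest disc; origin on the table below the centre of its slope, front (low side) to its -x, which faces away from the robot, about 70 mm tall with its disc. The slope rises 32 degrees to the back and is 10 mm narrower than the disc, so both ends of the disc's level diameter are free for fingers. The lower rim rests on two 6 mm pins, 35 degrees either side of its lowest point, 7 mm out of the slope.
- holder_middle: fixed grey holder under the middle-sized disc; origin on the table below the centre of its slope, front (low side) to its -x, which faces away from the robot, about 70 mm tall with its disc. The slope rises 32 degrees to the back and is 10 mm narrower than the disc, so both ends of the disc's level diameter are free for fingers. The lower rim rests on two 6 mm pins, 35 degrees either side of its lowest point, 7 mm out of the slope.
- holder_small: fixed grey holder under the smallest disc; origin on the table below the centre of its slope, front (low side) to its -x, which faces away from the robot, about 70 mm tall with its disc. The slope rises 32 degrees to the back and is 10 mm narrower than the disc, so both ends of the disc's level diameter are free for fingers. The lower rim rests on two 6 mm pins, 35 degrees either side of its lowest point, 7 mm out of the slope.
- seat_top (a point): centre of the upper face of the fixture's round steel plate (diameter 80 mm), 60 mm above the table when up; z up. The plate sits on a grey round base, 116 mm across, 40 mm tall.
- seat (a joint): how far the sprung plate is pressed down, m: 0 up (also under the weight of the stack), 0.010 on its hard stop. Spring-loaded: starts to move under about 4 N, with the stack on it the stop is reached at about 10 N of push; more than 40 N through the stack is too hard. It rises by itself, damped.
- housing_ring: bystander, leave alone: white plastic housing ring, 90 mm across, 55 mm tall, standing on the table; origin at its underside.
- canister: bystander, leave alone: upright steel cylinder, 52 mm across, 85 mm tall; origin at its underside.
- bearing: bystander, leave alone: flat dark steel ring, 44 mm across, 12 mm tall; origin at its underside.
- jar: bystander, leave alone: small jar, 36 mm across, 55 mm tall; origin at its underside.
- flange: bystander, leave alone: square aluminium plate 60 x 60 x 8 mm with four small holes; origin at its underside.
- driver: bystander, leave alone: screwdriver, 170 mm, lying; origin at its underside.
- spanner: bystander, leave alone: spanner, 150 mm, lying; origin at its underside.
Mind the look-alikes: they are no part of the job. What is shaped like the disc_middle but green or yellow is not meant.

How it is judged (in metres and radians):
On the way, in this order (a step that is already met when the one before it is completed fails the run):
1. the largest disc lies flat and centred (3.5 mm) on the plate, at rest and let go (horizontal distance between large_centre and seat_top below 0.0035 m and z of large_centre in the frame of seat_top between 0.005 and 0.009 m and angle between large_centre's own z axis and vertical below 0.06 rad and linear speed of disc_large below 0.01 m/s and contact force between the fingers and disc_large below 0.05 N), for 0.2 s.
2. the middle-sized disc lies flat and centred (3.5 mm) on the largest disc, at rest and let go (horizontal distance between each of large_centre, middle_centre and seat_top below 0.0035 m and z of large_centre in the frame of seat_top between 0.005 and 0.009 m and angle between each of large_centre, middle_centre's own z axis and vertical below 0.06 rad and z of middle_centre in the frame of seat_top between 0.018 and 0.022 m and linear speed of disc_middle below 0.01 m/s and contact force between the fingers and disc_middle below 0.05 N), for 0.2 s.
3. the smallest disc lies flat and centred (3.5 mm) on the middle-sized disc, at rest and let go (horizontal distance between each of large_centre, middle_centre, small_centre and seat_top below 0.0035 m and z of large_centre in the frame of seat_top between 0.005 and 0.009 m and angle between each of large_centre, middle_centre, small_centre's own z axis and vertical below 0.06 rad and z of middle_centre in the frame of seat_top between 0.018 and 0.022 m and z of small_centre in the frame of seat_top between 0.03 and 0.034 m and linear speed of disc_small below 0.01 m/s and contact force between the fingers and disc_small below 0.05 N), for 0.2 s.
4. the robot pushes the complete stack down from the top until the plate is within 1.5 mm of its stop, 0.2 s (value of joint seat above 0.0085 m and contact force between any of the arm, the fingers and disc_small above 2 N and horizontal distance between each of large_centre, middle_centre, small_centre and seat_top below 0.0035 m and z of large_centre in the frame of seat_top between 0.005 and 0.009 m and angle between each of large_centre, middle_centre, small_centre's own z axis and vertical below 0.06 rad and z of middle_centre in the frame of seat_top between 0.018 and 0.022 m and z of small_centre in the frame of seat_top between 0.03 and 0.034 m), for 0.2 s.
At the end, for the whole second after the job is handed in: Largest, middle-sized and smallest disc lie in this order on the plate, flat (tilt under 0.06 rad), at their stacked heights within 2 mm, each centred on the plate within 3.5 mm, at rest and let go, the plate back up (within 2 mm of its top position) (all of step 3 and linear speed of each of disc_large, disc_middle below 0.01 m/s and contact force between the fingers and disc_large below 0.05 N and contact force between the fingers and disc_middle below 0.05 N and value of joint seat below 0.002 m); the robot touches nothing.
It fails at once if more than 40 N goes through the stack (contact force between disc_small and disc_middle above 40 N or contact force between disc_middle and disc_large above 40 N or contact force between disc_large and seat above 40 N).
It fails at once if a disc is dropped (falls free by more than about 5 mm) ((contact force between anything else and disc_large below 0.01 N and linear speed of disc_large above 0.3 m/s) or (contact force between anything else and disc_middle below 0.01 N and linear speed of disc_middle above 0.3 m/s) or (contact force between anything else and disc_small below 0.01 N and linear speed of disc_small above 0.3 m/s)).
It fails at once if a bystander is shifted by more than 30 mm or knocked over (distance of any of housing_ring, canister, bearing, jar, flange, driver, spanner from where it was at the start of the episode above 0.03 m or angle between any of housing_ring, canister, jar's own z axis and vertical above 0.6 rad).
It also fails if it takes over 72 s, if anything falls off the work surface, if the arm or the gripper's body presses on something with over 40 N, if the wrist force passes 120 N, or if a joint passes its speed limit or range.

## Working session

There is one attempt and no reset: what is moved stays moved. The work goes in short steps, Python scripts to look and compute and a tool call to move; the robot and the scene stay as the last step left them, time stands still between calls to the robot, and variables do not carry over. Pictures are saved under pics/ and viewed, at most 10 in all, crops included, and the job is handed in when it is done.

Besides the shell and the picture viewer there is one more tool, called after "Emit:" as name(argument=value, ...), one argument or row to a line, values as JSON. send_rows: Moves the arm, as the interface text tells. Its arguments: {"type":"object","properties":{"rows":{"type":"array","items":{"type":"array","items":{"type":"array","items":{"type":"number"}}}},"grip":{"type":"number"}},"required":["rows"]}

```bash
ls; mkdir -p pics
python3 - <<'E'
from cell import ctrl
import cv2,numpy as np
s=ctrl.read_state();print(s)
for n in("scene","side","wrist"):
    d=ctrl.get_image(n);cv2.imwrite(f"pics/{n}0.png",d["pixels"][:,:,::-1])
    print(n,d["fx"],d["fy"],d["cx"],d["cy"],[ (k,np.round(v,3).tolist()) for k,v in d.items() if k not in("pixels","fx","fy","cx","cy")])
E
```

```text
pics
{'clock': 0.0, 'qpos': array([-1.34281562,  0.6293289 ,  0.03847333,  1.51839598, -0.02702513,
        0.99628006, -0.02000834]), 'qd': array([-0.00158456,  0.00240419,  0.00029447, -0.00061752, -0.00027489,
        0.0006896 , -0.00024407]), 'tau': array([ 3.04710147e-04, -5.63401723e+01,  1.22659508e+00, -1.93440878e+01,
        1.11251447e-02,  1.03376553e-02, -1.25364870e-06]), 'eef_pos': array([188.06093594, 621.68301838, 302.99173779]), 'tool_rot': array([-3.13969931e+00,  2.20049220e-05,  2.84776393e+00]), 'force': array([-0.3960186 , -0.25999883,  0.48597681]), 'torque': array([ 0.01095183, -0.04000836, -0.01941989]), 'gripper_force': 0.0, 'width': 85.37707310104963}
scene 471.0854565546225 471.0854565546225 312.9060164907609 208.2874175185939 [('extrinsics', [[-0.615, -0.605, 0.506, 1174.007], [0.789, -0.463, 0.404, 428.801], [-0.01, 0.647, 0.762, 960.819], [0.0, 0.0, 0.0, 1.0]])]
side 469.89198306489095 469.89198306489095 323.77880788390564 195.39872792640617 [('extrinsics', [[0.901, 0.201, -0.384, 169.509], [-0.433, 0.469, -0.77, -897.917], [0.025, 0.86, 0.51, 671.993], [0.0, 0.0, 0.0, 1.0]])]
wrist 308.42731618575004 308.42731618575004 318.8299398933296 205.21084675570881 [('mount', [[-0.001, 0.957, 0.29, 74.254], [1.0, 0.001, 0.001, 0.382], [0.0, 0.29, -0.957, -69.995], [0.0, 0.0, 0.0, 1.0]])]
```

View pics/scene0.png

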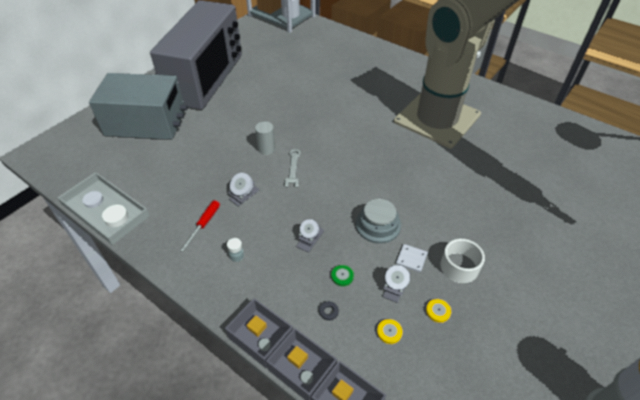

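View pics/side0.png

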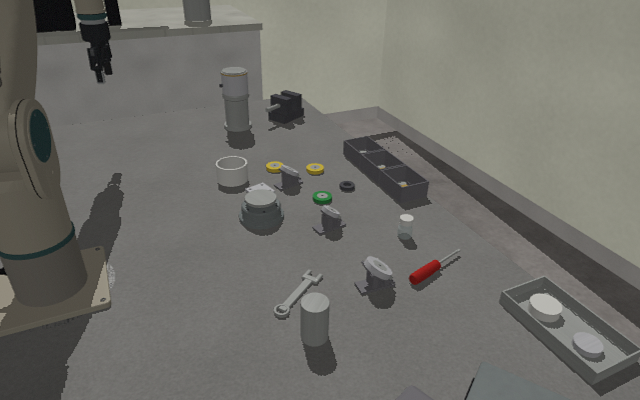

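Scene view: discs on holders at (240,184), (309,230) and (397,277), plate at (380,212). Side view: the same discs at (378,268), (330,213) and (289,172), plate at (261,200). 

Possible mix-ups (scene pixels): green disc (342,274), yellow discs (390,331) and (438,310), bearing (328,310), tray discs (93,199) and (114,215), flange (411,257), jar (235,247). None of these is bare aluminium on a holder. I'll check the choice in one crop.

```bash
cat > h.py <<'E'
import numpy as np, cv2
from cell import ctrl
from scipy.spatial.transform import Rotation as R
def ray(d,u,v,T=None):
    T=d["extrinsics"] if T is None else T
    c=np.array([(u-d["cx"])/d["fx"],-(v-d["cy"])/d["fy"],-1.]);w=T[:3,:3]@c
    return T[:3,3].copy(),w/np.linalg.norm(w)
def onplane(r,z): return r[0]+r[1]*(z-r[0][2])/r[1][2]
def tri(r1,r2):
    A=sum(np.eye(3)-np.outer(d,d) for _,d in(r1,r2));b=sum((np.eye(3)-np.outer(d,d))@o for o,d in(r1,r2))
    return np.linalg.solve(A,b)
def proj(d,p,T=None):
    T=d["extrinsics"] if T is None else T
    c=np.linalg.inv(T)@np.append(p,1);return np.array([d["cx"]-d["fx"]*c[0]/c[2],d["cy"]+d["fy"]*c[1]/c[2]])
def tool(s):
    T=np.eye(4);T[:3,:3]=R.from_euler("xyz",s["tool_rot"]).as_matrix();T[:3,3]=s["eef_pos"];return T
def wrist():
    s=ctrl.read_state();d=ctrl.get_image("wrist");return d,tool(s)@d["mount"],s
E
python3 - <<'E'
from h import *
a=cv2.imread("pics/scene0.png")
cv2.imwrite("pics/c1.png",cv2.resize(a[160:300,220:480],None,fx=3,fy=3,interpolation=cv2.INTER_CUBIC))
ds,dd=ctrl.get_image("scene"),ctrl.get_image("side")
for n,p,q in(("A",(240,184),(378,266)),("B",(309,229),(330,212)),("C",(397,277),(289,171)),("plate",(380,209),(261,198))):
    print(n,tri(ray(ds,*p),ray(dd,*q)).round(1))
E
```

```text
A [ 619.  -261.3   48.3]
B [623.1 -25.1  42. ]
C [610.9 218.5  42. ]
plate [478.5  83.8  58.4]
```

View pics/c1.png

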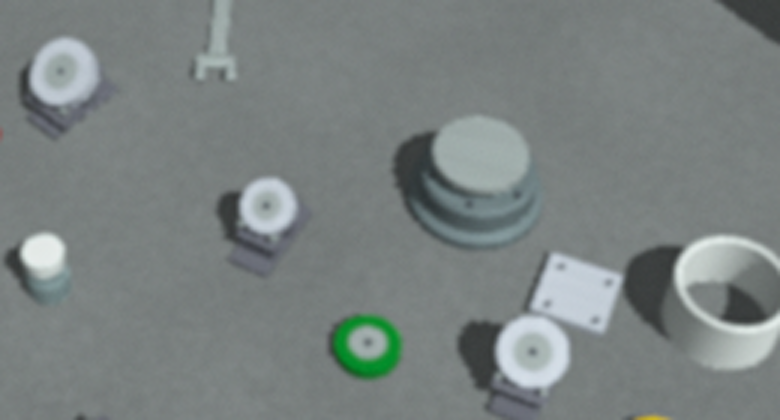

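A (240,184) is the large disc, C (397,277) the middle and B (309,230) the small one, judged by apparent size times distance. The crop shows all three as bare metal with a centre dot, on holders. First I'll go above the plate.

Emit:
send_rows(
  rows=[
    [[-43.4,-43.1,0,0,0,1.4],[-43.4,-43.1,0,0,0,1.4],[-43.4,-43.1,0,0,0,1.4],[-43.4,-43.1,0,0,0,1.4],[-43.4,-43.1,0,0,0,1.4],[-43.4,-43.1,0,0,0,1.4],[-43.4,-43.1,0,0,0,1.4],[-43.4,-43.1,0,0,0,1.4],[-43.4,-43.1,0,0,0,1.4],[-43.4,-43.1,0,0,0,1.4]],
  ],
)

```text
clock: 1.25
eef_pos: [426.4, 180.6, 304.1]
tool_rot: [3.141, -0.0, 1.444]
force: [1.1, 0.0, -0.3]
width: 85.2
gripper_force: 0.0
```

```bash
cat >> h.py <<'E'
def goal(p,az,tilt=0.,off=0.):
    "tool-frame shift (cm) and turn (rad) to: point `off` mm ahead of TCP at p, tool x towards azimuth az (deg), tool z = -normal tilted `tilt` deg towards az"
    s=ctrl.read_state();T=tool(s);a,t=np.radians([az,tilt])
    z=-np.array([np.sin(t)*np.cos(a),np.sin(t)*np.sin(a),np.cos(t)]);x=np.array([np.cos(t)*np.cos(a),np.cos(t)*np.sin(a),-np.sin(t)])
    M=np.stack([x,np.cross(z,x),z],1);d=T[:3,:3].T@(np.asarray(p,float)-z*off-T[:3,3])
    print("t",round(float(s["clock"]),2),"tcp",s["eef_pos"].round(1),"rpy",s["tool_rot"].round(3),"q",s["qpos"].round(2),"\n F",s["force"].round(1),"w",round(float(s["width"]),1),"gf",round(float(s["gripper_force"]),1),
     "\n MOVE",(d/10).round(2),R.from_matrix(T[:3,:3].T@M).as_rotvec().round(3))
E
python3 -c "
from h import *
goal((478,84,300),10)"
```

```text
t 1.25 tcp [426.4 180.6 304.1] rpy [ 3.141 -0.     1.444] q [-0.8   0.39  0.46  2.03 -0.25  0.77 -0.31] 
 F [ 1.1  0.  -0.3] w 85.2 gf 0.0 
 MOVE [-8.93  6.34  0.41] [ 0.00e+00 -1.00e-03  1.27e+00]
```

Emit:
send_rows(
  rows=[
    [[-8.9,6.3,0.4,0,0,1.27],[-8.9,6.3,0.4,0,0,1.27],[-8.9,6.3,0.4,0,0,1.27],[-8.9,6.3,0.4,0,0,1.27],[-8.9,6.3,0.4,0,0,1.27],[-8.9,6.3,0.4,0,0,1.27],[-8.9,6.3,0.4,0,0,1.27],[-8.9,6.3,0.4,0,0,1.27],[-8.9,6.3,0.4,0,0,1.27],[-8.9,6.3,0.4,0,0,1.27]],
  ],
)

```text
clock: 2.25
eef_pos: [477.3, 86.3, 299.8]
tool_rot: [3.141, 0.0, 0.178]
force: [0.2, -0.4, -0.3]
width: 85.5
gripper_force: 0.0
```

Run:
```python
from h import *
d,T,s=wrist();cv2.imwrite("pics/w1.png",d["pixels"][:,:,::-1]);np.savez("w1.npz",T=T)
goal((619+60,-261-20,310),-20)
print([proj(d,p,T).round() for p in((478,84,60),(623,-25,45),(611,218,45))])
```

```text
t 2.3 tcp [477.3  86.3 299.8] rpy [3.141 0.    0.18 ] q [-0.79  0.52  0.82  1.98 -0.5   0.85 -1.08] 
 F [-0.4 -0.   0.1] w 85.3 gf 0.0 
 MOVE [13.28 39.75 -1.02] [0.    0.    0.529]
[array([322., 186.]), array([460.,  57.]), array([205.,  21.])]
```

View pics/w1.png

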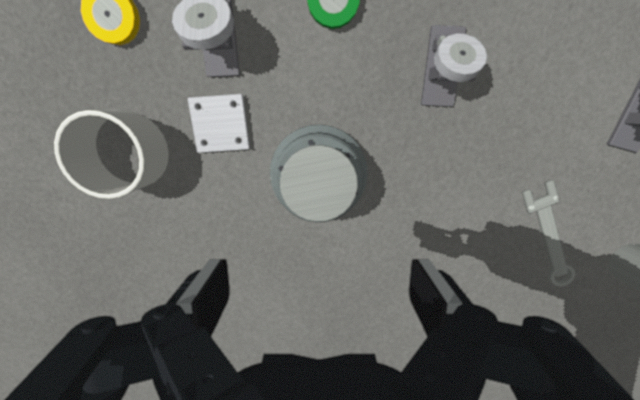

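Wrist view: plate at (318,183), radius about 41 px. Disc C is at (202,15), B at (461,55), the green one at (333,5), and the flange at (219,122).

Run:
```python
from h import *
im=cv2.imread("pics/w1.png");T=np.load("w1.npz")["T"];d=dict(fx=308.427,fy=308.427,cx=318.83,cy=205.21)
g=cv2.cvtColor(im,cv2.COLOR_BGR2GRAY)
print(g[183,260:375:3])
for th in(125,135,145):
    m=np.zeros_like(g);m[120:240,260:375]=(g[120:240,260:375]>th)*255
    m=cv2.morphologyEx(m,cv2.MORPH_OPEN,np.ones((7,7)))
    c=max(cv2.findContours(m,cv2.RETR_EXTERNAL,cv2.CHAIN_APPROX_NONE)[0],key=cv2.contourArea)
    P=np.array([onplane(ray(d,u,v,T),60) for u,v in c[:,0]]);(x,y),r=cv2.minEnclosingCircle(P[:,:2].astype(np.float32))
    print(th,cv2.fitEllipse(c),x,y,r,P[:,:2].mean(0), cv2.fitEllipse(P[:,None,:2].astype(np.float32)))
for i,o in((("B"),(461,56)),("C",(202,15))):print(i,onplane(ray(d,*o,T),52))
```

```text
[130 133 129 129 132 130 125 167 168 170 171 173 170 166 166 167 165 166
 167 169 170 168 167 168 170 168 167 166 166 162 167 165 147  69  66  70
  69  74  69]
125 ((302.5812072753906, 181.37266540527344), (94.8215560913086, 108.727294921875), 178.0592498779297) 472.35162353515625 112.77832794189453 65.46184539794922 [470.04615254 116.5842322 ] ((477.2991943359375, 103.63314819335938), (97.03559875488281, 114.67916870117188), 90.51686096191406)
135 ((317.6510925292969, 182.6894073486328), (74.90125274658203, 76.42256927490234), 98.85521697998047) 479.5064697265625 88.50374603271484 40.013084411621094 [480.20171015  88.61685164] ((479.56146240234375, 88.2990951538086), (78.4185791015625, 78.88713073730469), 125.41645812988281)
145 ((317.6451110839844, 182.75296020507812), (73.73097229003906, 75.7154769897461), 96.13609313964844) 479.687744140625 88.087890625 39.612701416015625 [480.37996287  88.27409574] ((479.538330078125, 88.30169677734375), (77.46273803710938, 77.8957290649414), 161.91275024414062)
B [622.63013858 -22.90253946  52.        ]
C [613.74777918 218.6849291   52.        ]
```

Emit:
send_rows(
  rows=[
    [[13.3,39.7,-1.0,0,0,0.53],[13.3,39.7,-1.0,0,0,0.53],[13.3,39.7,-1.0,0,0,0.53],[13.3,39.7,-1.0,0,0,0.53],[13.3,39.7,-1.0,0,0,0.53],[13.3,39.7,-1.0,0,0,0.53],[13.3,39.7,-1.0,0,0,0.53],[13.3,39.7,-1.0,0,0,0.53],[13.3,39.7,-1.0,0,0,0.53],[13.3,39.7,-1.0,0,0,0.53]],
  ],
)

```text
clock: 3.3
eef_pos: [677.8, -285.5, 309.2]
tool_rot: [3.139, -0.0, -0.355]
force: [-0.0, -0.0, -0.2]
width: 85.3
gripper_force: 0.0
```

Run:
```python
from h import *
d,T,s=wrist();cv2.imwrite("pics/w2.png",d["pixels"][:,:,::-1]);np.savez("w2.npz",T=T)
goal((619,-261,48),-20,32,150)
```

```text
t 3.35 tcp [ 677.8 -282.8  309.2] rpy [ 3.141e+00  1.000e-03 -3.530e-01] q [-0.01  0.89  0.83  1.24 -0.64  1.28 -1.11] 
 F [-0.1  1.1  0. ] w 85.4 gf 0.0 
 MOVE [ 1.69 -0.05 13.4 ] [-0.001 -0.558 -0.004]
```

View pics/w2.png

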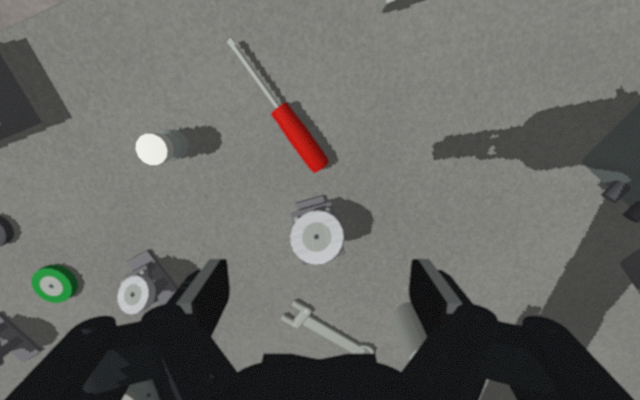

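Wrist view: disc A's centre dot is at (316,237), with the holder foot at its top (312,205). Canister is at about (410,325), spanner below, and the driver ahead at (300,140).

Run:
```python
from h import *
ds=ctrl.get_image("scene");dd=ctrl.get_image("side")
print("canister top", tri(ray(ds,264,126),ray(dd,315,301)).round(), "jar",tri(ray(ds,235,242),ray(dd,406,217)).round())
d=dict(fx=308.427,fy=308.427,cx=318.83,cy=205.21);T=np.load("w2.npz")["T"]
print([onplane(ray(d,316.5,237,T),z).round(1) for z in(45,50,55)])
a=cv2.imread("pics/w2.png")[180:280,250:380];cv2.imwrite("pics/c2.png",cv2.resize(a,None,fx=6,fy=6,interpolation=cv2.INTER_CUBIC))
```

```text
canister top [ 436. -337.   87.] jar [ 771. -135.   55.]
[array([ 616.3, -260.1,   45. ]), array([ 618.3, -260.8,   50. ]), array([ 620.2, -261.6,   55. ])]
```

View pics/c2.png

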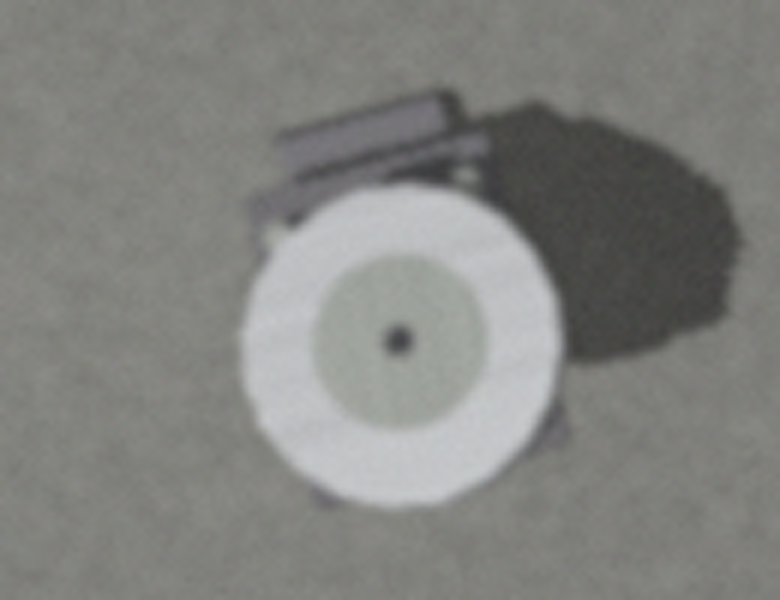

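The crop shows bare disc A, centre dot at crop (398,340). Its level lines (foot, step, pins) run about 16° off the tool's y, so the holder faces azimuth ≈ -4°.

Run:
```python
from h import *
d=dict(fx=308.427,fy=308.427,cx=318.83,cy=205.21);T=np.load("w2.npz")["T"]
for a,b,z in(((280,135),(440,92),8),((255,205),(490,135),25),((272,237),(466,180),30)):
    p,q=[onplane(ray(d,250+u/6-.4,180+v/6-.4,T),z) for u,v in(a,b)];e=q-p;print(np.degrees(np.arctan2(e[1],e[0]))+90)
goal((618,-260.5,50),-4,32,150)
```

```text
-4.879768325129973
-3.137317521064972
-3.262383270294606
t 3.45 tcp [ 678.3 -279.7  309.5] rpy [-3.14e+00  1.00e-03 -3.51e-01] q [-0.02  0.89  0.83  1.25 -0.64  1.28 -1.11] 
 F [-0.9 -0.1 -0.2] w 85.8 gf 0.0 
 MOVE [ 1.33 -1.91 13.24] [-0.08  -0.554 -0.273]
```

Emit:
send_rows(
  rows=[
    [[1.3,-1.9,13.2,-0.08,-0.554,-0.28],[1.3,-1.9,13.2,-0.08,-0.554,-0.28],[1.3,-1.9,13.2,-0.08,-0.554,-0.28],[1.3,-1.9,13.2,-0.08,-0.554,-0.28],[1.3,-1.9,13.2,-0.08,-0.554,-0.28],[1.3,-1.9,13.2,-0.08,-0.554,-0.28],[1.3,-1.9,13.2,-0.08,-0.554,-0.28],[1.3,-1.9,13.2,-0.08,-0.554,-0.28]],
  ],
)

```text
clock: 4.25
eef_pos: [697.4, -267.0, 179.6]
tool_rot: [3.142, 0.556, -0.065]
force: [-0.3, 0.9, 0.0]
width: 85.3
gripper_force: 0.0
```

```bash
cat >> h.py <<'E'
def disc(im,seed,lo=150):
    "bright bare-metal blob at seed: ellipse fit; and dark centre dot"
    g=cv2.cvtColor(im,cv2.COLOR_RGB2GRAY);m=((g>lo)&(im.max(2).astype(int)-im.min(2)<40)).astype(np.uint8)
    m=cv2.morphologyEx(m,cv2.MORPH_CLOSE,np.ones((5,5)));m=cv2.morphologyEx(m,cv2.MORPH_OPEN,np.ones((7,7)))
    c=[k for k in cv2.findContours(m,cv2.RETR_EXTERNAL,cv2.CHAIN_APPROX_NONE)[0] if cv2.pointPolygonTest(k,seed,False)>=0][0]
    x,y=map(int,seed);w=g[y-12:y+13,x-12:x+13].astype(float);w=np.clip(np.median(w)-20-w,0,None);Y,X=np.mgrid[y-12:y+13,x-12:x+13]
    return cv2.fitEllipse(c),((w*X).sum()/w.sum(),(w*Y).sum()/w.sum())
E
python3 - <<'E'
from h import *
d,T,s=wrist();cv2.imwrite("pics/w3.png",d["pixels"][:,:,::-1]);np.savez("w3.npz",T=T)
goal((618,-260.5,50),-4,32,150)
p=proj(d,(618,-260.5,50),T);print(p)
try: print(disc(d["pixels"],tuple(map(float,p))))
except Exception as e: print(e)
E
```

```text
t 4.3 tcp [ 697.4 -267.2  179.7] rpy [ 3.142  0.556 -0.065] q [ 0.11  1.29  0.74  0.68 -0.47  1.83 -1.07] 
 F [0.3 0.2 0.4] w 85.5 gf 0.0 
 MOVE [ 0.12 -0.11  0.22] [ 0.003 -0.003  0.004]
[317.67484175 212.51974406]
(((317.51422119140625, 211.34201049804688), (77.85697937011719, 82.50457000732422), 98.25845336914062), (np.float64(317.91226737561715), np.float64(212.8131409039119)))
```

View pics/w3.png

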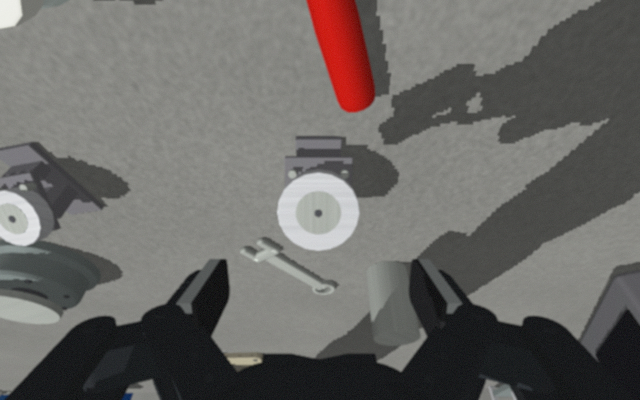

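Wrist view, tilted: disc A is face-on with its dot at (318,213) against a prediction of (317.7,212.5). The holder is square to the tool. I'll descend, close and lift.

Emit:
send_rows(
  rows=[
    [[0.1,-0.1,2,0,0,0],[0.1,-0.1,4,0,0,0],[0.1,-0.1,6,0,0,0],[0.1,-0.1,7.5,0,0,0],[0.1,-0.1,8.5,0,0,0],[0.1,-0.1,9.2,0,0,0],[0.1,-0.1,9.6,0,0,0],[0.1,-0.1,9.6,0,0,0]],
  ],
)

```text
clock: 5.1
eef_pos: [647.4, -263.5, 96.1]
tool_rot: [-3.141, 0.558, -0.065]
force: [0.3, -0.5, 0.1]
width: 85.5
gripper_force: 0.0
```

Emit:
send_rows(
  rows=[
    [[0,0,0,0,0,0],[0,0,0,0,0,0],[0,0,0,0,0,0],[0,0,0,0,0,0],[0,0,0,0,0,0],[0,0,0,0,0,0]],
  ],
  grip=255,
)

```text
clock: 5.7
eef_pos: [648.2, -263.5, 96.9]
tool_rot: [3.141, 0.556, -0.064]
force: [2.7, -0.1, 5.4]
width: 59.8
gripper_force: 65.3
```

Run:
```python
from h import *
goal((618,-260.5,50),-4,32,56.4)
d,T,s=wrist();im=d["pixels"][:,:,::-1];cv2.imwrite("pics/w4.png",im)
```

```text
t 5.7 tcp [ 648.2 -263.5   96.9] rpy [ 3.141  0.556 -0.064] q [ 0.05  1.29  0.73  0.97 -0.47  1.58 -1.  ] 
 F [ 2.7 -0.1  5.4] w 59.8 gf 65.3 
 MOVE [-0.08 -0.09 -0.05] [ 0.003 -0.002  0.005]
```

View pics/w4.png

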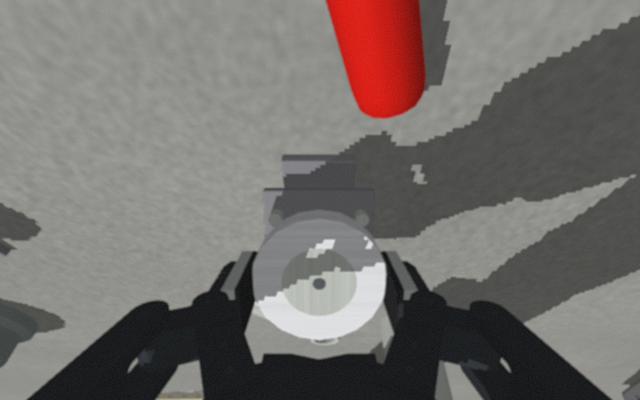

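Disc A is gripped (65 N), with its dot at (319,284) between the pads. Lift next.

Emit:
send_rows(
  rows=[
    [[0,0,-1,0,0,0],[0,0,-3,0,0,0],[0,0,-6,0,0,0],[0,0,-9,0,0,0],[0,0,-12,0,0,0],[0,0,-13,0,0,0],[0,0,-13,0,0,0]],
  ],
)

```text
clock: 6.45
eef_pos: [716.8, -268.9, 207.3]
tool_rot: [3.14, 0.555, -0.065]
force: [0.2, -0.5, -2.0]
width: 59.9
gripper_force: 64.8
```

Run:
```python
from h import *
goal((481.8,88.3,180),0)
d,T,s=wrist();print(disc(d["pixels"],(319.,284.),120))
```

```text
t 6.45 tcp [ 716.8 -268.9  207.3] rpy [ 3.14   0.555 -0.065] q [ 0.15  1.31  0.73  0.52 -0.47  1.94 -1.12] 
 F [ 0.2 -0.5 -2. ] w 59.9 gf 64.8 
 MOVE [-20.46 -34.15  15.85] [-0.017  0.555 -0.063]
(((225.4126434326172, 161.40908813476562), (359.7296142578125, 643.2848510742188), 77.86508178710938), (np.float64(317.20912509897073), np.float64(280.50870942201107)))
```

Emit:
send_rows(
  rows=[
    [[-4,-6.8,3.2,-0.003,0.11,-0.013],[-8.2,-13.6,6.3,-0.007,0.22,-0.025],[-12.3,-20.5,9.5,-0.01,0.33,-0.038],[-16.4,-27.3,12.7,-0.014,0.44,-0.05],[-19,-32,14.7,-0.016,0.52,-0.06],[-20.5,-34.1,15.8,-0.017,0.555,-0.063],[-20.5,-34.1,15.8,-0.017,0.555,-0.063],[-20.5,-34.1,15.8,-0.017,0.555,-0.063],[-20.5,-34.1,15.8,-0.017,0.555,-0.063],[-20.5,-34.1,15.8,-0.017,0.555,-0.063]],
  ],
)

```text
clock: 7.5
eef_pos: [482.8, 83.2, 180.6]
tool_rot: [-3.141, 0.005, -0.001]
force: [1.6, 0.9, -2.1]
width: 59.9
gripper_force: 64.9
```

Run:
```python
from h import *
goal((481.8,88.3,134),0)
d,T,s=wrist();cv2.imwrite("pics/w5.png",d["pixels"][:,:,::-1]);np.savez("w5.npz",T=T)
print(proj(d,(479.6,88.3,60),T))
```

```text
t 7.5 tcp [482.8  83.2 180.6] rpy [-3.141e+00  5.000e-03 -1.000e-03] q [-0.66  0.7   0.67  2.08 -0.76  0.62 -1.03] 
 F [ 1.6  0.9 -2.1] w 59.9 gf 64.9 
 MOVE [-0.08 -0.5   4.66] [-0.001  0.005 -0.001]
[311.9612594  232.14552885]
```

View pics/w5.png

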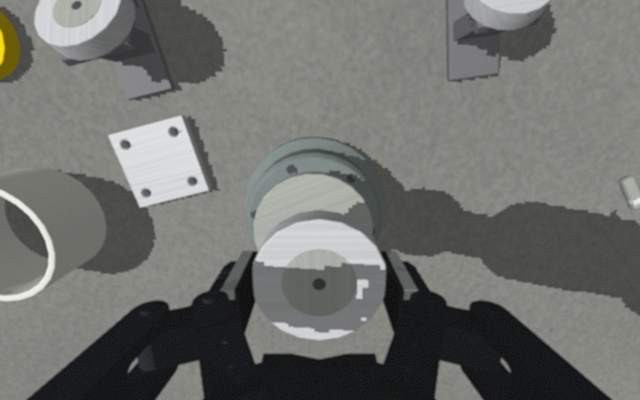

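Wrist view: the disc is held with its dot at (319,284). The plate's visible rim runs from its top (313,173) to its left (252,218), and the fixture is just ahead of the disc. No more pictures are needed; I'll work from numbers now.

Run:
```python
from h import *
im=cv2.imread("pics/w5.png");T=np.load("w5.npz")["T"];d=dict(fx=308.427,fy=308.427,cx=318.83,cy=205.21)
g=cv2.cvtColor(im,cv2.COLOR_BGR2GRAY).astype(int)
pts=[]
for u in range(285,345,5):
    c=g[160:195,u];k=int(np.argmax(np.diff(c)));pts.append((u,160.5+k))
for v in range(195,225,5):
    c=g[v,240:275];k=int(np.argmax(np.diff(c)));pts.append((240.5+k,v))
P=np.array([onplane(ray(d,*p,T),60)[:2] for p in pts])
from scipy.optimize import least_squares
f=least_squares(lambda q:np.hypot(*(P-q).T)-40,(479,88),loss="soft_l1");print("plate",f.x,f.fun.round(1))
w=disc(im[:,:,::-1],(319.,284.),120)[1];print("dot",w)
for z in(55,57,59):
    tc=np.array([(w[0]-d["cx"])/d["fx"],-(w[1]-d["cy"])/d["fy"],-1.]);M=np.array([[-.001,.957,.29],[1,.001,.001],[0,.29,-.957]]);r=M@tc;o=np.array([74.254,.382,-69.995]);print(z,(o+r*(z-o[2])/r[2]).round(1))
```

```text
plate [479.18768205  87.87887794] [-0.1  0.5 -0.5  0.   0.2 -0.1 -0.1  0.2  0.1 -0.4 -0.   0.1  0.1 -0.2
  0.4  0.2 -0.2 -0.3]Traceback (most recent call last):
  File "<stdin>", line 12, in <module>
  File "h.py", line 30, in disc
    c=[k for k in cv2.findContours(m,cv2.RETR_EXTERNAL,cv2.CHAIN_APPROX_NONE)[0] if cv2.pointPolygonTest(k,seed,False)>=0][0]
      ~~~~~~~~~~~~~~~~~~~~~~~~~~~~~~~~~~~~~~~~~~~~~~~~~~~~~~~~~~~~~~~~~~~~~~~~~~~~~~~~~~~~~~~~~~~~~~~~~~~~~~~~~~~~~~~~~~~~^^^
IndexError: list index out of range
```

```bash
cat >> h.py <<'E'
def dot(im,x,y,r=8):
    g=cv2.cvtColor(im,cv2.COLOR_RGB2GRAY);w=g[y-r:y+r+1,x-r:x+r+1].astype(float);w=np.clip(np.median(w)-25-w,0,None);Y,X=np.mgrid[y-r:y+r+1,x-r:x+r+1]
    return (w*X).sum()/w.sum(),(w*Y).sum()/w.sum()
def intool(d,uv,zs,m):
    T=np.asarray(m);o,r=ray(d,*uv,T);return [(o+r*(z-o[2])/r[2]).round(1).tolist() for z in zs]
E
python3 - <<'E'
from h import *
d,T,s=wrist();w=dot(d["pixels"],319,284);print(w,intool(d,w,(55,57,59),d["mount"]))
g=cv2.cvtColor(d["pixels"],cv2.COLOR_RGB2GRAY);print(g[284,240:262],g[284,376:400])
goal((481,88.1,145),0)
E
```

```text
(np.float64(318.78348439073517), np.float64(283.68378650553876)) [[-1.6, -0.5, 55.0], [-2.8, -0.5, 57.0], [-4.0, -0.5, 59.0]]
[ 16  18  21  12  19  16  22  16  23  18  21  17  57  95 112 115 114 114
 117 115 116 114] [116 116 115 117 116 114 115 116 107  81  44  17  16  18  15  19  22  20
  22  24  17  17  21  17]
t 7.6 tcp [478.8  89.  179.3] rpy [-3.136  0.014  0.01 ] q [-0.67  0.7   0.66  2.08 -0.76  0.63 -1.03] 
 F [ 0.6  0.9 -1.4] w 60.0 gf 65.0 
 MOVE [0.27 0.11 3.42] [-0.006  0.014  0.01 ]
```

Emit:
send_rows(
  rows=[
    [[0.2,0.1,2.5,0,0,0],[0.2,0.1,2.5,0,0,0],[0.2,0.1,2.5,0,0,0],[0.2,0.1,2.5,0,0,0],[0.2,0.1,2.5,0,0,0],[0.2,0.1,2.5,0,0,0]],
  ],
)

```text
clock: 8.2
eef_pos: [488.2, 80.7, 156.7]
tool_rot: [-3.14, 0.002, -0.001]
force: [-0.5, 0.5, -1.4]
width: 59.6
gripper_force: 65.3
```

Run:
```python
from h import *
goal((481.4,87.8,130),0)
d,T,s=wrist();print(intool(d,dot(d["pixels"],319,284),(56,),d["mount"]));goal((481.4,87.8,130),0)
```

```text
t 8.2 tcp [488.2  80.7 156.7] rpy [-3.14e+00  2.00e-03 -1.00e-03] q [-0.62  0.74  0.62  2.08 -0.81  0.58 -0.99] 
 F [-0.5  0.5 -1.4] w 59.6 gf 65.3 
 MOVE [-0.67 -0.7   2.67] [-0.001  0.002 -0.001]
[[-2.2, -0.4, 56.0]]
t 8.25 tcp [488.1  80.9 156.6] rpy [-3.14e+00  2.00e-03 -1.00e-03] q [-0.62  0.74  0.62  2.08 -0.81  0.58 -0.99] 
 F [-0.2 -0.3 -1.9] w 59.9 gf 65.3 
 MOVE [-0.67 -0.69  2.66] [-0.001  0.002 -0.001]
```

Emit:
send_rows(
  rows=[
    [[-0.3,-0.3,0.5,0,0.002,0],[-0.67,-0.69,1.0,0,0.002,0],[-0.67,-0.69,1.5,0,0.002,0],[-0.67,-0.69,1.9,0,0.002,0],[-0.67,-0.69,2.1,0,0.002,0],[-0.67,-0.69,2.2,0,0.002,0],[-0.67,-0.69,2.2,0,0.002,0],[-0.67,-0.69,2.2,0,0.002,0],[-0.67,-0.69,2.2,0,0.002,0]],
  ],
)

```text
clock: 9.15
eef_pos: [481.3, 87.9, 134.4]
tool_rot: [-3.14, 0.0, -0.0]
force: [-0.4, -0.7, -1.0]
width: 60.1
gripper_force: 65.3
```

Run:
```python
from h import *
goal((481.4,87.8,130),0)
d,T,s=wrist();print(intool(d,dot(d["pixels"],319,284),(56,),d["mount"]));goal((481.4,87.8,130),0)
cv2.imwrite("pics/w6.png",d["pixels"][:,:,::-1])
```

```text
t 9.15 tcp [481.3  87.9 134.4] rpy [-3.14  0.   -0.  ] q [-0.6   0.77  0.56  2.11 -0.86  0.51 -0.95] 
 F [-0.4 -0.7 -1. ] w 60.1 gf 65.3 
 MOVE [0.01 0.01 0.44] [-0.001  0.    -0.   ]
[[-2.2, -0.4, 56.0]]
t 9.2 tcp [481.3  87.9 134.4] rpy [-3.14  0.   -0.  ] q [-0.6   0.77  0.56  2.11 -0.86  0.51 -0.95] 
 F [ 0.8 -0.3 -1.2] w 60.0 gf 65.3 
 MOVE [0.01 0.01 0.44] [-0.001  0.    -0.   ]
```

Emit:
send_rows(
  rows=[
    [[0,0,0.1,0,0,0],[0,0,0.2,0,0,0],[0,0,0.3,0,0,0],[0,0,0.35,0,0,0],[0,0,0.35,0,0,0],[0,0,0.35,0,0,0]],
  ],
)

```text
clock: 9.8
eef_pos: [481.2, 87.9, 130.8]
tool_rot: [-3.14, 0.001, -0.0]
force: [0.2, 0.4, -1.8]
width: 59.7
gripper_force: 65.3
```

Emit:
send_rows(
  rows=[
    [[0,0,0.05,0,0,0],[0,0,0.1,0,0,0],[0,0,0.1,0,0,0],[0,0,0.1,0,0,0]],
  ],
)

```text
clock: 10.2
eef_pos: [481.2, 87.9, 129.7]
tool_rot: [-3.14, 0.001, -0.0]
force: [-0.9, -1.0, -2.2]
width: 59.7
gripper_force: 65.3
```

Emit:
send_rows(
  rows=[
    [[0,0,0.05,0,0,0],[0,0,0.1,0,0,0],[0,0,0.1,0,0,0],[0,0,0.1,0,0,0]],
  ],
)

```text
clock: 10.6
eef_pos: [481.2, 87.9, 128.7]
tool_rot: [-3.14, 0.001, -0.0]
force: [0.3, -0.2, -2.0]
width: 59.9
gripper_force: 65.3
```

Emit:
send_rows(
  rows=[
    [[0,0,0.05,0,0,0],[0,0,0.1,0,0,0],[0,0,0.1,0,0,0],[0,0,0.1,0,0,0]],
  ],
)

```text
clock: 11.0
eef_pos: [481.2, 87.9, 127.9]
tool_rot: [-3.14, 0.001, -0.0]
force: [-0.8, 0.5, 1.8]
width: 60.0
gripper_force: 66.5
```

Contact felt, so I'll release by opening partly and then rise.

Emit:
send_rows(
  rows=[
    [[0,0,0,0,0,0],[0,0,0,0,0,0],[0,0,0,0,0,0],[0,0,0,0,0,0]],
  ],
  grip=35,
)

```text
clock: 11.4
eef_pos: [481.2, 87.9, 127.8]
tool_rot: [-3.14, 0.001, -0.0]
force: [0.0, -0.3, -0.2]
width: 73.8
gripper_force: 0.0
```

Emit:
send_rows(
  rows=[
    [[0,0,-0.3,0,0,0],[0,0,-1,0,0,0],[0,0,-2,0,0,0],[0,0,-4,0,0,0],[0,0,-7,0,0,0],[0,0,-10,0,0,0],[0,0,-12,0,0,0],[0,0,-12,0,0,0],[0,0,-12,0,0,0],[0,0,-12,0,0,0]],
  ],
  grip=0,
)

```text
clock: 12.4
eef_pos: [480.6, 88.0, 247.2]
tool_rot: [-3.14, 0.002, -0.0]
force: [-0.3, 0.3, -0.7]
width: 85.3
gripper_force: 0.0
```

```bash
cat >> h.py <<'E'
def circ(im,d,T,c,z,R0,th=None,lo=-14,hi=14):
    "radial edge search round expected circle (world centre c, height z, radius R0): fitted centre, radius"
    from scipy.optimize import least_squares
    g=cv2.GaussianBlur(cv2.cvtColor(im,cv2.COLOR_RGB2GRAY),(3,3),0).astype(float);P=[]
    for a in np.radians(np.arange(0,360,5)):
        rr=R0+np.arange(lo,hi,.5);q=np.array([proj(d,(c[0]+r*np.cos(a),c[1]+r*np.sin(a),z),T) for r in rr]).astype(np.float32)
        if q.min()<2 or q[:,0].max()>636 or q[:,1].max()>396: continue
        v=cv2.remap(g.astype(np.float32),q[:,0],q[:,1],cv2.INTER_LINEAR).ravel();k=np.abs(v[3:]-v[:-3]);i=int(k.argmax())
        if k[i]>18: P.append((c[0]+(rr[i]+.75)*np.cos(a),c[1]+(rr[i]+.75)*np.sin(a)))
    P=np.array(P);f=least_squares(lambda q:np.hypot(*(P-q[:2]).T)-q[2],(*c,R0),loss="soft_l1",f_scale=.5)
    return f.x.round(1),len(P),round(float(np.median(abs(f.fun))),2)
E
python3 - <<'E'
from h import *
goal((481.4,87.8,130),0)
d,T,s=wrist();cv2.imwrite("pics/w7.png",d["pixels"][:,:,::-1]);np.savez("w7.npz",T=T);goal((481.4,87.8,130),0)
p=proj(d,(479.3,88.1,74),T);print(p);w=dot(d["pixels"],*map(int,p.round()));print("dot",w,onplane(ray(d,*w,T),74))
print("disc",circ(d["pixels"],d,T,(479.3,88.1),74,31,lo=-6,hi=6));print("plate",circ(d["pixels"],d,T,(479.3,88.1),60,40,lo=-5,hi=5))
E
```

```text
t 12.4 tcp [480.6  88.  247.2] rpy [-3.14e+00  2.00e-03 -0.00e+00] q [-0.76  0.61  0.8   2.03 -0.64  0.76 -1.14] 
 F [-0.3  0.3 -0.7] w 85.3 gf 0.0 
 MOVE [ 0.1   0.03 11.72] [-0.001  0.002 -0.   ]
t 12.45 tcp [480.7  87.8 247.1] rpy [-3.141e+00  2.000e-03 -0.000e+00] q [-0.76  0.61  0.8   2.03 -0.64  0.76 -1.14] 
 F [-0.4 -0.8  0.2] w 85.3 gf 0.0 
 MOVE [ 0.1   0.02 11.71] [-0.001  0.002 -0.   ]
[319.41261831 206.45414312]
dot (np.float64(319.0176291793313), np.float64(204.77689969604864)) [480.74743516  88.42466902  74.        ]
disc (array([479.3,  89.9,  32. ]), 67, 0.91)
plate (array([479.6,  87.7,  39.7]), 54, 0.19)
```

Large disc: dot at (480.7,88.4) against the plate at (479.6,87.7), so about 1.3 mm off centre, which is fine. Next is middle disc C.

Run:
```python
from h import *
d=dict(fx=308.427,fy=308.427,cx=318.83,cy=205.21)
im=cv2.imread("pics/w1.png")[:,:,::-1];T=np.load("w1.npz")["T"]
T5=np.load("w5.npz")["T"];i5=cv2.imread("pics/w5.png")[:,:,::-1]
w=dot(im,201,15,6);w5=dot(i5,77,7,6);wb=dot(im,462,54,6);print(w,w5,wb)
print("C",onplane(ray(d,*w,T),50),onplane(ray(d,*w5,T5),50),tri(ray(d,*w,T),ray(d,*w5,T5)));print("B",onplane(ray(d,*wb,T),50))
for a,b in(((133,98),(171,88)),((171,88),(150,0))):
    e=onplane(ray(d,*b,T5),2)-onplane(ray(d,*a,T5),2);print(np.degrees(np.arctan2(e[1],e[0])))
goal((612.5,219.5,50),13.5,32,150)
```

```text
(np.float64(200.61545988258317), np.float64(14.86105675146771)) (np.float64(76.1923076923077), np.float64(4.778388278388278)) (np.float64(462.441145281018), np.float64(52.4220572640509))
C [614.03668454 220.68280314  50.        ] [614.11675519 220.83557629  50.        ] [613.95063159 220.48159719  50.52159584]
B [626.27450115 -24.06463501  50.        ]
-76.68967520525838
6.3550887518638834
t 12.45 tcp [480.7  87.8 247.1] rpy [-3.141e+00  2.000e-03 -0.000e+00] q [-0.76  0.61  0.8   2.03 -0.64  0.76 -1.14] 
 F [-0.4 -0.8  0.2] w 85.3 gf 0.0 
 MOVE [ 20.92 -15.02   6.95] [-0.067 -0.554 -0.229]
```

Emit:
send_rows(
  rows=[
    [[4,-3,1.4,-0.01,-0.1,-0.04],[8,-6,2.8,-0.02,-0.2,-0.08],[12,-9,4.2,-0.04,-0.3,-0.12],[16,-12,5.6,-0.05,-0.42,-0.17],[19,-14,6.5,-0.06,-0.5,-0.2],[21.1,-15.1,6.9,-0.06,-0.555,-0.2],[21.1,-15.1,6.9,-0.06,-0.555,-0.2],[21.1,-15.1,6.9,-0.06,-0.555,-0.2],[21.1,-15.1,6.9,-0.06,-0.555,-0.2],[21.1,-15.1,6.9,-0.06,-0.555,-0.2]],
  ],
)

```text
clock: 13.45
eef_pos: [691.8, 238.5, 179.6]
tool_rot: [3.14, 0.558, 0.204]
force: [0.9, 0.5, 0.3]
width: 85.5
gripper_force: 0.0
```

Run:
```python
from h import *
goal((614,220.7,50.5),13,32,150)
d,T,s=wrist();goal((614,220.7,50.5),13,32,150);p=proj(d,(614,220.7,50.5),T);print(p);x,y=map(int,p.round())
im=d["pixels"];np.savez("w8.npz",T=T);cv2.imwrite("pics/w8.png",im[:,:,::-1])
try:print(disc(im,(float(x),float(y))))
except Exception as e:print(e)
g=cv2.cvtColor(im,cv2.COLOR_RGB2GRAY)
L=cv2.createLineSegmentDetector().detect(g[y-90:y-20,x-60:x+60])[0][:,0]+[x-60,y-90]*2
for l in L:
    n=np.hypot(l[2]-l[0],l[3]-l[1])
    if n>18:print(l.round(1),round(float(n)),"slope deg",round(float(np.degrees(np.arctan2(l[3]-l[1],l[2]-l[0]))),1))
```

```text
t 13.45 tcp [691.8 238.5 179.6] rpy [3.14  0.558 0.204] q [-0.51  1.24  0.62  0.75 -0.55  1.83 -1.45] 
 F [0.9 0.5 0.3] w 85.5 gf 0.0 
 MOVE [ 0.07 -0.02  0.18] [-0.011 -0.001 -0.02 ]
t 13.5 tcp [691.9 238.8 180.1] rpy [3.14  0.557 0.204] q [-0.51  1.24  0.62  0.75 -0.55  1.83 -1.45] 
 F [ 0.5 -0.3 -0.5] w 85.3 gf 0.0 
 MOVE [0.09 0.01 0.23] [-0.011 -0.002 -0.019]
[321.4023416  212.86684465]
(((317.5440368652344, 218.5098419189453), (70.9188461303711, 82.2447280883789), 23.63787269592285), (np.float64(321.2370921106981), np.float64(212.93845518380834)))
[333.  178.  306.4 179.5] 27 slope deg 176.8
[299.1 136.1 347.9 136.6] 49 slope deg 0.5
[347.9 162.7 294.1 163.9] 54 slope deg 178.7
[340.4 139.7 299.1 140.6] 41 slope deg 178.8
```

Emit:
send_rows(
  rows=[
    [[0,0,2,-0.01,0,-0.02],[0,0,4,-0.01,0,-0.02],[0,0,6,-0.01,0,-0.02],[0,0,7.5,-0.01,0,-0.02],[0,0,8.4,-0.01,0,-0.02],[0,0,8.9,-0.01,0,-0.02],[0,0,9.05,-0.01,0,-0.02],[0,0,9.05,-0.01,0,-0.02]],
  ],
)

```text
clock: 14.3
eef_pos: [645.8, 229.0, 102.6]
tool_rot: [-3.141, 0.557, 0.229]
force: [0.5, 0.8, 0.9]
width: 85.3
gripper_force: 0.0
```

Emit:
send_rows(
  rows=[
    [[0,0,0,0,0,0],[0,0,0,0,0,0],[0,0,0,0,0,0],[0,0,0,0,0,0],[0,0,0,0,0,0],[0,0,0,0,0,0]],
  ],
  grip=255,
)

```text
clock: 14.9
eef_pos: [646.3, 228.3, 103.1]
tool_rot: [3.141, 0.556, 0.228]
force: [2.1, -1.5, 6.2]
width: 50.9
gripper_force: 62.6
```

```bash
cat >> h.py <<'E'
def held(D):
    "held disc: dot pixel, rim width along the dot's row, face centre in tool frame from size"
    d,T,s=wrist();im=d["pixels"];g=cv2.cvtColor(im,cv2.COLOR_RGB2GRAY);y0=272
    # darkest compact dot near column 319
    b=cv2.morphologyEx(g,cv2.MORPH_BLACKHAT,np.ones((17,17)))[255:310,309:329];i=np.unravel_index(cv2.GaussianBlur(b,(5,5),0).argmax(),b.shape)
    w=dot(im,309+int(i[1]),255+int(i[0]),7);r=g[int(round(w[1]))].astype(int)
    L=next(u for u in range(int(w[0])-20,150,-1) if r[u]<60);Rr=next(u for u in range(int(w[0])+20,500) if r[u]<60)
    print("dot",np.round(w,1),"edges",L,Rr);z=d["fx"]*D/(Rr-L-.5);m=np.asarray(d["mount"])
    print("face in tool by size",(m@np.array([(w[0]-d["cx"])/d["fx"]*z,-(w[1]-d["cy"])/d["fy"]*z,-z,1]))[:3].round(1),"at z",intool(d,w,(57,59,61,63),m))
E
python3 -c "
from h import *
goal((614,220.7,50.5),13,32,61.5)
held(54)"
```

```text
t 14.9 tcp [646.3 228.3 103.1] rpy [3.141 0.556 0.228] q [-0.58  1.25  0.62  1.01 -0.55  1.61 -1.36] 
 F [ 2.1 -1.5  6.2] w 50.9 gf 62.6 
 MOVE [-0.03  0.01  0.07] [ 0.001 -0.003  0.001]
dot [318.8 273. ] edges 265 373
face in tool by size [-3.5 -0.5 68.3] at z [[2.8, -0.5, 57.0], [1.7, -0.5, 59.0], [0.6, -0.5, 61.0], [-0.5, -0.5, 63.0]]
```

Emit:
send_rows(
  rows=[
    [[0,0,-1,0,0,0],[0,0,-3,0,0,0],[0,0,-6,0,0,0],[0,0,-9,0,0,0],[0,0,-11,0,0,0],[0,0,-12,0,0,0],[0,0,-12,0,0,0]],
  ],
)

```text
clock: 15.65
eef_pos: [708.3, 243.2, 204.8]
tool_rot: [-3.14, 0.555, 0.229]
force: [-0.9, 0.1, -0.2]
width: 51.0
gripper_force: 62.5
```

```bash
python3 -c "
from h import *
goal((479,87.5,185),0)"
```

```text
t 15.65 tcp [708.3 243.2 204.8] rpy [-3.14   0.555  0.229] q [-0.49  1.26  0.62  0.62 -0.55  1.92 -1.48] 
 F [-0.9  0.1 -0.2] w 51.0 gf 62.5 
 MOVE [-20.94   9.98  15.29] [0.062 0.553 0.223]
```

Emit:
send_rows(
  rows=[
    [[-3,1.4,2.2,0.009,0.08,0.032],[-7,3.3,5.1,0.02,0.18,0.07],[-11,5.2,8,0.032,0.29,0.117],[-15,7.1,11,0.044,0.4,0.16],[-18.5,8.8,13.5,0.055,0.49,0.2],[-20.5,9.8,15,0.061,0.54,0.22],[-20.9,10,15.3,0.062,0.553,0.223],[-20.9,10,15.3,0.062,0.553,0.223],[-20.9,10,15.3,0.062,0.553,0.223],[-20.9,10,15.3,0.062,0.553,0.223]],
  ],
)

```text
clock: 16.65
eef_pos: [478.8, 88.1, 184.6]
tool_rot: [3.141, 0.002, 0.0]
force: [0.4, -0.6, -0.9]
width: 51.1
gripper_force: 62.5
```

Emit:
send_rows(
  rows=[
    [[0,0,0,0,0,0],[0,0,0,0,0,0],[0,0,0,0,0,0]],
  ],
)

```text
clock: 16.95
eef_pos: [478.9, 87.9, 184.3]
tool_rot: [3.14, 0.002, 0.001]
force: [0.6, -0.6, -1.5]
width: 50.9
gripper_force: 62.5
```

```bash
python3 -c "
from h import *
goal((479,87.5,149),0)"
```

```text
t 16.95 tcp [478.9  87.9 184.3] rpy [3.14e+00 2.00e-03 1.00e-03] q [-0.67  0.69  0.66  2.09 -0.74  0.62 -1.06] 
 F [ 0.6 -0.6 -1.5] w 50.9 gf 62.5 
 MOVE [0.01 0.03 3.53] [0.001 0.002 0.001]
```

Emit:
send_rows(
  rows=[
    [[0,0.03,0.8,0,0.002,0],[0,0.03,1.7,0,0.002,0],[0,0.03,2.5,0,0.002,0],[0,0.03,3.1,0,0.002,0],[0,0.03,3.4,0,0.002,0],[0,0.03,3.5,0,0.002,0],[0,0.03,3.5,0,0.002,0],[0,0.03,3.5,0,0.002,0]],
  ],
)

```text
clock: 17.75
eef_pos: [478.4, 87.0, 149.7]
tool_rot: [3.14, -0.0, -0.001]
force: [1.7, 0.9, -0.6]
width: 51.1
gripper_force: 62.5
```

Emit:
send_rows(
  rows=[
    [[0,0,0.05,0,0,0],[0,0,0.1,0,0,0],[0,0,0.1,0,0,0],[0,0,0.1,0,0,0]],
  ],
)

```text
clock: 18.15
eef_pos: [478.3, 87.2, 148.7]
tool_rot: [3.141, -0.0, -0.0]
force: [0.0, 1.1, -0.2]
width: 50.7
gripper_force: 62.6
```

Emit:
send_rows(
  rows=[
    [[0,0,0.05,0,0,0],[0,0,0.1,0,0,0],[0,0,0.1,0,0,0],[0,0,0.1,0,0,0]],
  ],
)

```text
clock: 18.55
eef_pos: [478.3, 87.1, 147.7]
tool_rot: [3.141, -0.0, -0.0]
force: [-0.3, 0.5, 3.2]
width: 50.9
gripper_force: 62.9
```

Emit:
send_rows(
  rows=[
    [[0,0,-0.15,0,0,0],[0.06,0,-0.15,0,0,0],[0.13,0,-0.15,0,0,0],[0.13,0,-0.15,0,0,0],[0.13,0,-0.1,0,0,0],[0.13,0,-0.05,0,0,0],[0.13,0,0,0,0,0],[0.13,0,0,0,0,0],[0.13,0,0,0,0,0]],
  ],
)

```text
clock: 19.45
eef_pos: [479.5, 87.0, 147.6]
tool_rot: [3.14, 0.0, -0.001]
force: [-0.9, -0.5, 3.5]
width: 50.9
gripper_force: 62.9
```

Emit:
send_rows(
  rows=[
    [[0,0,0,0,0,0],[0,0,0,0,0,0],[0,0,0,0,0,0],[0,0,0,0,0,0]],
  ],
  grip=55,
)

```text
clock: 19.85
eef_pos: [479.5, 87.1, 147.5]
tool_rot: [3.14, 0.0, -0.0]
force: [-0.5, -0.3, 0.3]
width: 66.9
gripper_force: 0.0
```

Emit:
send_rows(
  rows=[
    [[0,0,-0.3,0,0,0],[0,0,-1,0,0,0],[0,0,-2,0,0,0],[0,0,-4,0,0,0],[0,0,-7,0,0,0],[0,0,-9,0,0,0],[0,0,-10,0,0,0],[0,0,-10,0,0,0],[0,0,-10,0,0,0],[0,0,-10,0,0,0]],
  ],
  grip=0,
)

```text
clock: 20.85
eef_pos: [478.9, 87.3, 246.7]
tool_rot: [3.14, 0.002, -0.0]
force: [0.5, -0.9, -0.2]
width: 85.6
gripper_force: 0.0
```

Run:
```python
from h import *
d,T,s=wrist();cv2.imwrite("pics/w9.png",d["pixels"][:,:,::-1]);im=d["pixels"]
p=proj(d,(479.5,87.7,86),T);w=dot(im,*map(int,p.round()));print("dot",w,onplane(ray(d,*w,T),86).round(1))
print("mid",circ(im,d,T,(479.5,87.7),86,27,lo=-4,hi=3));print("large",circ(im,d,T,(480.3,88.1),74,31,lo=-3,hi=5));print("plate",circ(im,d,T,(479.6,87.7),60,40,lo=-5,hi=5))
goal((626,-24,50),3,32,150)
```

```text
dot (np.float64(319.0083612040134), np.float64(209.80490523968786)) [478.7  87.3  86. ]
mid (array([478.6,  87.7,  26.8]), 59, 0.18)
large (array([479. ,  88.7,  32. ]), 63, 0.6)
plate (array([480. ,  88.1,  39.3]), 62, 0.34)
t 20.9 tcp [479.   87.2 246.7] rpy [ 3.14e+00  2.00e-03 -1.00e-03] q [-0.75  0.61  0.78  2.04 -0.62  0.76 -1.15] 
 F [ 0.1 -0.2  0.6] w 85.6 gf 0.0 
 MOVE [22.66 10.68  6.92] [-0.013 -0.556 -0.052]
```

Middle disc measures (478.6,87.6), about 1.2 mm from the plate centre. Next is small disc B.

Emit:
send_rows(
  rows=[
    [[4,1.9,1.2,0,-0.1,-0.01],[8.5,4,2.6,0,-0.21,-0.02],[13,6.1,4,-0.01,-0.32,-0.03],[17,8,5.2,-0.01,-0.42,-0.04],[20.5,9.7,6.2,-0.01,-0.5,-0.05],[22.3,10.5,6.8,-0.01,-0.55,-0.05],[22.7,10.7,6.9,-0.01,-0.556,-0.052],[22.7,10.7,6.9,-0.01,-0.556,-0.052],[22.7,10.7,6.9,-0.01,-0.556,-0.052],[22.7,10.7,6.9,-0.01,-0.556,-0.052]],
  ],
)

```text
clock: 21.9
eef_pos: [706.1, -18.5, 180.3]
tool_rot: [-3.137, 0.555, 0.055]
force: [1.2, 0.4, -0.2]
width: 85.3
gripper_force: 0.0
```

Run:
```python
from h import *
d,T,s=wrist();im=d["pixels"];np.savez("w10.npz",T=T);cv2.imwrite("pics/w10.png",im[:,:,::-1])
P0=(626,-24,50);p=proj(d,P0,T);x,y=map(int,p.round());w=dot(im,x,y,14);w=dot(im,*map(int,np.round(w)),8);print(p,w,onplane(ray(d,*w,T),50))
T1=np.load("w1.npz")["T"];T2=np.load("w2.npz")["T"];i2=cv2.imread("pics/w2.png")[:,:,::-1];w2=dot(i2,133,294,5);print(w2)
print("tri w1",tri(ray(d,462.4,52.4,T1),ray(d,*w,T)),"w2",tri(ray(d,*w2,T2),ray(d,*w,T)))
g=cv2.cvtColor(im,cv2.COLOR_RGB2GRAY)
row=g[int(round(w[1])),x-50:x+50].astype(int);print(row)
L=cv2.createLineSegmentDetector().detect(g[y-90:y-20,x-60:x+60])[0][:,0]+[x-60,y-90]*2
for l in L:
    n=np.hypot(l[2]-l[0],l[3]-l[1])
    if n>18:print(l.round(1),"deg",round(float(np.degrees(np.arctan2(l[3]-l[1],l[2]-l[0]))),1))
goal(P0,3,32,150)
```

```text
[321.92296127 212.54576701] (np.float64(321.541628959276), np.float64(212.73891402714932)) [625.75480269 -23.72346263  50.        ]
(np.float64(132.0802348336595), np.float64(294.19373776908026))
tri w1 [626.19919778 -23.77320968  50.41235156] w2 [626.45323768 -23.7611687   50.41781873]
[131 132 129 129 132 134 134 136 134 133 132 132 130 134 130 133 135 136
 136 149 186 212 222 222 222 222 221 221 220 221 221 221 216 207 188 184
 183 181 180 183 182 184 184 181 177 164 129  98  82  86  82  83  98 132
 166 176 179 176 177 176 178 181 182 182 184 187 198 207 209 211 210 208
 210 208 208 210 208 209 204 180 146 136 133 136 132 132 127 128 126 128
 129 128 128 132 132 133 130 136 137 136]
[327.  181.3 303.5 187.1] deg 166.2
[343.4 190.9 325.8 182.2] deg -153.6
[296.4 137.8 345.1 134.9] deg -3.4
[342.7 166.9 297.6 170.2] deg 175.9
[337.7 139.1 297.6 141.7] deg 176.2
[302.6 157.1 336.5 154.9] deg -3.6
t 21.95 tcp [706.2 -18.5 180.4] rpy [-3.137  0.554  0.055] q [-0.23  1.2   0.67  0.89 -0.48  1.75 -1.23] 
 F [ 0.  -0.   0.2] w 85.3 gf 0.0 
 MOVE [0.09 0.13 0.32] [-0.003 -0.004  0.002]
```

```bash
python3 -c "
from h import *
goal((626.2,-23.8,50.4),7,32,61)"
```

```text
t 21.95 tcp [706.2 -18.5 180.4] rpy [-3.137  0.554  0.055] q [-0.23  1.2   0.67  0.89 -0.48  1.75 -1.23] 
 F [ 0.  -0.   0.2] w 85.3 gf 0.0 
 MOVE [ 0.05 -0.08  9.18] [-0.04  -0.004 -0.057]
```

Emit:
send_rows(
  rows=[
    [[0.05,-0.08,1,-0.04,-0.004,-0.057],[0.05,-0.08,3,-0.04,-0.004,-0.057],[0.05,-0.08,5,-0.04,-0.004,-0.057],[0.05,-0.08,7,-0.04,-0.004,-0.057],[0.05,-0.08,8.3,-0.04,-0.004,-0.057],[0.05,-0.08,9,-0.04,-0.004,-0.057],[0.05,-0.08,9.18,-0.04,-0.004,-0.057],[0.05,-0.08,9.18,-0.04,-0.004,-0.057],[0.05,-0.08,9.18,-0.04,-0.004,-0.057]],
  ],
)

```text
clock: 22.85
eef_pos: [659.1, -21.4, 101.3]
tool_rot: [3.141, 0.558, 0.121]
force: [0.1, 0.5, 0.2]
width: 85.8
gripper_force: 0.0
```

Emit:
send_rows(
  rows=[
    [[0,0,0,0,0,0],[0,0,0,0,0,0],[0,0,0,0,0,0],[0,0,0,0,0,0],[0,0,0,0,0,0],[0,0,0,0,0,0],[0,0,0,0,0,0]],
  ],
  grip=255,
)

```text
clock: 23.55
eef_pos: [658.8, -20.8, 101.1]
tool_rot: [-3.141, 0.559, 0.122]
force: [0.6, 1.8, 5.3]
width: 43.6
gripper_force: 61.0
```

```bash
python3 -c "
from h import *
goal((626.2,-23.8,50.4),7,32,61)
held(46)"
```

```text
t 23.55 tcp [658.8 -20.8 101.1] rpy [-3.141  0.559  0.122] q [-0.29  1.22  0.66  1.13 -0.47  1.51 -1.12] 
 F [0.6 1.8 5.3] w 43.6 gf 61.0 
 MOVE [-0.09 -0.1  -0.06] [-0.001  0.001 -0.   ]
dot [317.7 274.6] edges 272 367
face in tool by size [-1.9 -1.1 63.8] at z [[2.0, -1.0, 57.0], [0.8, -1.0, 59.0], [-0.3, -1.1, 61.0], [-1.4, -1.1, 63.0]]
```

Emit:
send_rows(
  rows=[
    [[0,0,-1,0,0,0],[0,0,-3,0,0,0],[0,0,-6,0,0,0],[0,0,-9,0,0,0],[0,0,-11,0,0,0],[0,0,-12,0,0,0],[0,0,-12,0,0,0]],
  ],
)

```text
clock: 24.3
eef_pos: [722.8, -14.6, 203.2]
tool_rot: [3.139, 0.557, 0.12]
force: [-0.2, 0.3, -1.0]
width: 43.3
gripper_force: 61.0
```

```bash
python3 -c "
from h import *
goal((479.8,87.1,195),0)"
```

```text
t 24.3 tcp [722.8 -14.6 203.2] rpy [3.139 0.557 0.12 ] q [-0.23  1.21  0.67  0.79 -0.45  1.82 -1.21] 
 F [-0.2  0.3 -1. ] w 43.3 gf 61.0 
 MOVE [-19.01 -13.04  12.78] [0.036 0.556 0.118]
```

Emit:
send_rows(
  rows=[
    [[-2.8,-1.9,1.9,0.005,0.08,0.018],[-6.3,-4.3,4.3,0.012,0.18,0.04],[-10,-6.9,6.7,0.019,0.29,0.06],[-13.7,-9.4,9.2,0.026,0.4,0.085],[-16.8,-11.5,11.3,0.032,0.49,0.105],[-18.6,-12.8,12.5,0.035,0.54,0.115],[-19,-13,12.8,0.036,0.556,0.118],[-19,-13,12.8,0.036,0.556,0.118],[-19,-13,12.8,0.036,0.556,0.118],[-19,-13,12.8,0.036,0.556,0.118]],
  ],
)

```text
clock: 25.3
eef_pos: [480.5, 86.9, 194.6]
tool_rot: [-3.141, 0.002, -0.001]
force: [-0.1, 0.4, -0.3]
width: 43.3
gripper_force: 61.0
```

Emit:
send_rows(
  rows=[
    [[0,0,0,0,0,0],[0,0,0,0,0,0],[0,0,0,0,0,0]],
  ],
)

```text
clock: 25.6
eef_pos: [479.1, 87.3, 194.3]
tool_rot: [-3.141, 0.004, -0.001]
force: [-0.2, 0.1, -0.2]
width: 43.4
gripper_force: 61.0
```

```bash
python3 -c "
from h import *
goal((479.8,87.1,162),0)
held(46)"
```

```text
t 25.6 tcp [479.1  87.3 194.3] rpy [-3.141e+00  4.000e-03 -1.000e-03] q [-0.68  0.67  0.68  2.08 -0.72  0.64 -1.08] 
 F [-0.2  0.1 -0.2] w 43.4 gf 61.0 
 MOVE [0.08 0.02 3.23] [-0.001  0.004 -0.001]
dot [318.7 276.3] edges 272 366
face in tool by size [-3.6 -0.5 65. ] at z [[1.0, -0.5, 57.0], [-0.1, -0.5, 59.0], [-1.3, -0.5, 61.0], [-2.4, -0.5, 63.0]]
```

Emit:
send_rows(
  rows=[
    [[0.08,0.02,0.8,0,0.003,0],[0.16,0.02,1.6,0,0.003,0],[0.16,0.02,2.3,0,0.003,0],[0.16,0.02,2.8,0,0.003,0],[0.16,0.02,3.1,0,0.003,0],[0.16,0.02,3.2,0,0.003,0],[0.16,0.02,3.2,0,0.003,0],[0.16,0.02,3.2,0,0.003,0]],
  ],
)

```text
clock: 26.45
eef_pos: [480.3, 87.5, 162.7]
tool_rot: [-3.14, 0.0, -0.001]
force: [-0.1, -0.9, -0.3]
width: 43.5
gripper_force: 61.0
```

Emit:
send_rows(
  rows=[
    [[0,0,0.05,0,0,0],[0,0,0.1,0,0,0],[0,0,0.1,0,0,0],[0,0,0.1,0,0,0]],
  ],
)

```text
clock: 26.85
eef_pos: [480.2, 87.6, 161.6]
tool_rot: [-3.14, 0.0, -0.001]
force: [-0.8, 0.1, 0.7]
width: 43.3
gripper_force: 61.0
```

Emit:
send_rows(
  rows=[
    [[0,0,0.05,0,0,0],[0,0,0.1,0,0,0],[0,0,0.1,0,0,0],[0,0,0.1,0,0,0]],
  ],
)

```text
clock: 27.25
eef_pos: [480.2, 87.5, 160.5]
tool_rot: [-3.14, 0.001, -0.001]
force: [0.0, -0.8, -0.2]
width: 42.9
gripper_force: 61.0
```

Emit:
send_rows(
  rows=[
    [[0,0,0.05,0,0,0],[0,0,0.1,0,0,0],[0,0,0.1,0,0,0],[0,0,0.1,0,0,0]],
  ],
)

```text
clock: 27.65
eef_pos: [480.2, 87.6, 159.5]
tool_rot: [-3.14, 0.001, -0.001]
force: [-0.3, 0.2, -0.3]
width: 43.3
gripper_force: 61.0
```

Emit:
send_rows(
  rows=[
    [[0,0,0.04,0,0,0],[0,0,0.08,0,0,0],[0,0,0.08,0,0,0],[0,0,0.08,0,0,0]],
  ],
)

```text
clock: 28.05
eef_pos: [480.2, 87.5, 158.7]
tool_rot: [-3.14, 0.001, -0.001]
force: [0.5, -0.8, -0.8]
width: 43.4
gripper_force: 61.0
```

Emit:
send_rows(
  rows=[
    [[0,0,0.04,0,0,0],[0,0,0.08,0,0,0],[0,0,0.08,0,0,0],[0,0,0.08,0,0,0]],
  ],
)

```text
clock: 28.45
eef_pos: [480.2, 87.6, 158.0]
tool_rot: [-3.14, 0.0, -0.001]
force: [-0.3, 0.1, 2.5]
width: 43.3
gripper_force: 61.2
```

Emit:
send_rows(
  rows=[
    [[0,0,0.04,0,0,0],[0,0,0.08,0,0,0],[0,0,0.08,0,0,0],[0,0,0.08,0,0,0]],
  ],
)

```text
clock: 28.85
eef_pos: [480.2, 87.5, 157.2]
tool_rot: [-3.14, 0.0, -0.001]
force: [-0.9, 0.8, 2.3]
width: 43.2
gripper_force: 61.3
```

Emit:
send_rows(
  rows=[
    [[0,0,-0.03,0,0,0],[0,0,-0.06,0,0,0],[0,0,-0.06,0,0,0]],
  ],
)

```text
clock: 29.15
eef_pos: [480.2, 87.6, 157.8]
tool_rot: [-3.14, 0.0, -0.001]
force: [-0.4, 0.2, 2.0]
width: 43.6
gripper_force: 61.3
```

Emit:
send_rows(
  rows=[
    [[0,0,0,0,0,0],[0,0,0,0,0,0],[0,0,0,0,0,0],[0,0,0,0,0,0]],
  ],
  grip=75,
)

```text
clock: 29.55
eef_pos: [480.2, 87.5, 157.6]
tool_rot: [-3.14, 0.001, -0.001]
force: [-0.8, 0.8, -1.0]
width: 60.1
gripper_force: 0.0
```

Emit:
send_rows(
  rows=[
    [[0,0,-0.3,0,0,0],[0,0,-1,0,0,0],[0,0,-2,0,0,0],[0,0,-4,0,0,0],[0,0,-7,0,0,0],[0,0,-9,0,0,0],[0,0,-10,0,0,0],[0,0,-10,0,0,0],[0,0,-10,0,0,0],[0,0,-10,0,0,0]],
  ],
  grip=0,
)

```text
clock: 30.55
eef_pos: [479.6, 87.5, 256.9]
tool_rot: [-3.14, 0.002, -0.001]
force: [-0.3, -0.1, -0.5]
width: 85.5
gripper_force: 0.0
```

```bash
cat > m.py <<'E'
from h import *
d,T,s=wrist();cv2.imwrite("pics/wm%d.png"%round(s["clock"]*100),d["pixels"][:,:,::-1]);im=d["pixels"]
p=proj(d,(479.5,87.7,98),T);w=dot(im,*map(int,p.round()),10);print("dot",w,onplane(ray(d,*w,T),98).round(1))
print("small",circ(im,d,T,(479.5,87.7),98,23,lo=-4,hi=3));print("mid",circ(im,d,T,(478.7,87.5),86,27,lo=-3,hi=3));print("plate",circ(im,d,T,(479.6,87.7),60,40,lo=-5,hi=5))
goal((479.6,87.7,200),0)
E
python3 m.py
```

```text
dot (np.float64(318.94942648592286), np.float64(210.6094890510949)) [479.3  88.   98. ]
small (array([479.6,  88.9,  23.3]), 59, 0.33)
mid (array([478.5,  89. ,  26.8]), 48, 0.64)
plate (array([479.8,  88. ,  39.4]), 59, 0.29)
t 30.6 tcp [479.7  87.4 256.9] rpy [-3.141e+00  2.000e-03 -1.000e-03] q [-0.76  0.59  0.79  2.02 -0.6   0.78 -1.17] 
 F [-0.5 -0.1  0.1] w 85.7 gf 0.0 
 MOVE [ 0.   -0.03  5.69] [-0.001  0.002 -0.001]
```

All three are centred within about 1.2 mm. Now I'll shut the gripper and press with the fingertips; contact is expected at TCP z≈171.

Emit:
send_rows(
  rows=[
    [[0,0,0,0,0,0],[0,0,0,0,0,0],[0,0,0,0,0,0],[0,0,0,0,0,0],[0,0,0,0,0,0],[0,0,0,0,0,0],[0,0,0,0,0,0],[0,0,0,0,0,0],[0,0,0,0,0,0],[0,0,0,0,0,0]],
  ],
  grip=255,
)

```text
clock: 31.6
eef_pos: [480.2, 87.4, 257.7]
tool_rot: [-3.14, 0.0, -0.001]
force: [-0.3, -0.2, -0.7]
width: 0.2
gripper_force: 0.0
```

Emit:
send_rows(
  rows=[
    [[0,0,2,0,0.002,0],[0,0,4,0,0.002,0],[0,0,6,0,0.002,0],[0,0,7.2,0,0.002,0],[0,0,7.9,0,0.002,0],[0,0,8.2,0,0.002,0],[0,0,8.2,0,0.002,0],[0,0,8.2,0,0.002,0],[0,0,8.2,0,0.002,0]],
  ],
)

```text
clock: 32.5
eef_pos: [480.6, 87.6, 176.3]
tool_rot: [-3.14, -0.003, -0.001]
force: [0.1, 0.0, 0.3]
width: -0.3
gripper_force: 0.0
```

Emit:
send_rows(
  rows=[
    [[0,0,0.1,0,0,0],[0,0,0.2,0,0,0],[0,0,0.3,0,0,0],[0,0,0.3,0,0,0]],
  ],
)

```text
clock: 32.9
eef_pos: [480.1, 87.6, 172.6]
tool_rot: [-3.14, -0.001, -0.001]
force: [-0.9, 0.7, 0.2]
width: -0.2
gripper_force: 0.0
```

Emit:
send_rows(
  rows=[
    [[0,0,0.1,0,0,0],[0,0,0.2,0,0,0],[0,0,0.3,0,0,0],[0,0,0.3,0,0,0]],
  ],
)

```text
clock: 33.3
eef_pos: [480.2, 87.5, 169.8]
tool_rot: [-3.14, -0.002, -0.001]
force: [-1.0, -0.4, 2.5]
width: -0.3
gripper_force: 1.2
```

Emit:
send_rows(
  rows=[
    [[0,0,0.1,0,0,0],[0,0,0.2,0,0,0],[0,0,0.2,0,0,0]],
  ],
)

```text
clock: 33.6
eef_pos: [480.3, 87.5, 167.8]
tool_rot: [-3.14, -0.002, -0.001]
force: [-1.1, 0.3, 4.0]
width: -0.1
gripper_force: 2.0
```

Emit:
send_rows(
  rows=[
    [[0,0,0.1,0,0,0],[0,0,0.2,0,0,0],[0,0,0.2,0,0,0]],
  ],
)

```text
clock: 33.9
eef_pos: [480.2, 87.5, 165.8]
tool_rot: [-3.14, -0.002, -0.001]
force: [-0.4, -0.9, 5.5]
width: -0.5
gripper_force: 2.8
```

Emit:
send_rows(
  rows=[
    [[0,0,0.1,0,0,0],[0,0,0.2,0,0,0],[0,0,0.2,0,0,0]],
  ],
)

```text
clock: 34.2
eef_pos: [480.3, 87.5, 163.9]
tool_rot: [-3.14, -0.002, -0.001]
force: [-1.1, -1.6, 6.8]
width: 0.2
gripper_force: 3.5
```

Emit:
send_rows(
  rows=[
    [[0,0,0.1,0,0,0],[0,0,0.15,0,0,0],[0,0,0.15,0,0,0]],
  ],
)

```text
clock: 34.5
eef_pos: [480.2, 87.5, 162.5]
tool_rot: [-3.14, -0.002, -0.001]
force: [-2.6, -0.2, 8.7]
width: -0.1
gripper_force: 4.1
```

Emit:
send_rows(
  rows=[
    [[0,0,0.05,0,0,0],[0,0,0.1,0,0,0],[0,0,0.1,0,0,0]],
  ],
)

```text
clock: 34.8
eef_pos: [480.3, 87.5, 161.6]
tool_rot: [-3.14, -0.002, -0.001]
force: [-2.0, -0.0, 9.4]
width: 0.2
gripper_force: 4.5
```

Emit:
send_rows(
  rows=[
    [[0,0,0.05,0,0,0],[0,0,0.08,0,0,0],[0,0,0.08,0,0,0]],
  ],
)

```text
clock: 35.1
eef_pos: [480.2, 87.5, 160.8]
tool_rot: [-3.14, -0.002, -0.001]
force: [-1.1, 0.1, 9.2]
width: 0.0
gripper_force: 4.8
```

Emit:
send_rows(
  rows=[
    [[0,0,0.03,0,0,0],[0,0,0.06,0,0,0],[0,0,0.06,0,0,0],[0,0,0.06,0,0,0]],
  ],
)

```text
clock: 35.5
eef_pos: [480.3, 87.5, 160.6]
tool_rot: [-3.139, -0.002, -0.001]
force: [-2.7, 0.1, 14.0]
width: 0.3
gripper_force: 6.8
```

Stop reached: force has jumped to 14 N while the tool barely moves. I'll hold, then rise slowly.

Emit:
send_rows(
  rows=[
    [[0,0,0,0,0,0],[0,0,0,0,0,0],[0,0,0,0,0,0],[0,0,0,0,0,0],[0,0,0,0,0,0]],
  ],
)

```text
clock: 36.0
eef_pos: [480.2, 87.5, 160.6]
tool_rot: [-3.139, -0.002, -0.001]
force: [-2.1, -0.1, 13.1]
width: 0.4
gripper_force: 6.8
```

Emit:
send_rows(
  rows=[
    [[0,0,-0.15,0,0,0],[0,0,-0.3,0,0,0],[0,0,-0.45,0,0,0],[0,0,-0.6,0,0,0],[0,0,-0.75,0,0,0],[0,0,-0.9,0,0,0],[0,0,-1.05,0,0,0],[0,0,-1.2,0,0,0],[0,0,-1.5,0,0,0],[0,0,-2,0,0,0]],
  ],
)

```text
clock: 37.0
eef_pos: [479.9, 87.5, 179.8]
tool_rot: [-3.14, -0.001, -0.001]
force: [-1.1, -1.1, -0.4]
width: 0.0
gripper_force: 0.0
```

Emit:
send_rows(
  rows=[
    [[0,0,-1,0,0,0],[0,0,-3,0,0,0],[0,0,-5,0,0,0],[0,0,-7,0,0,0],[0,0,-8,0,0,0],[0,0,-8,0,0,0],[0,0,-8,0,0,0],[0,0,-8,0,0,0]],
  ],
  grip=0,
)

```text
clock: 37.8
eef_pos: [479.5, 87.5, 259.1]
tool_rot: [-3.14, 0.0, -0.001]
force: [-0.8, -0.3, -0.2]
width: 85.3
gripper_force: 0.0
```

```bash
python3 m.py
```

```text
dot (np.float64(318.9119461581604), np.float64(210.1233875490746)) [479.3  88.1  98. ]
small (array([479.8,  89.1,  23.6]), 59, 0.43)
mid (array([478.4,  88.7,  26.7]), 47, 0.77)
plate (array([479.9,  87.9,  39.4]), 58, 0.3)
t 37.85 tcp [479.6  87.4 259. ] rpy [-3.141e+00  0.000e+00 -1.000e-03] q [-0.76  0.59  0.8   2.02 -0.6   0.78 -1.18] 
 F [-0.7  0.1  0.1] w 85.3 gf 0.0 
 MOVE [ 0.   -0.02  5.9 ] [-0.001  0.    -0.001]
```

```bash
cp $(ls -t pics/wm*.png|head -1) pics/final.png
```

```text
(no output)
```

View pics/final.png

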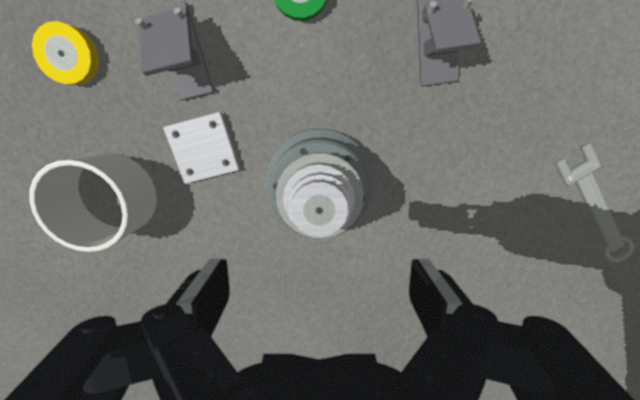

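The picture shows the stack flat and concentric on the plate, with the small disc's dot at (319,210). The holders for the middle and small discs are empty, and the bystanders in view look undisturbed.

```bash
python3 -c "
from cell import ctrl
print(ctrl.finish_job())"
```

```text
the job is handed in; nothing more can be done
None
```

The three discs are stacked flat on the plate, centred to about 1.5 mm by the camera; I pressed the stack to the stop with about 14 N, let it rise, and handed the job in at about 38 s (no verdict was returned).

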